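# Click the depth-stop turret round to its tall stud

### The arm

A 6-joint arm with a two-finger parallel gripper is mounted at the origin on the work surface. World frame = base frame: x ahead of the robot, y to its left, z up, the work surface at z = 0. Lengths are in m, angles in degrees, forces in N, time in s.
With the tool pointing down it reaches from about 0.4 to 0.825 m from the base axis. Payload 7 kg.
Tool frame: the origin (TCP) lies on the centre line of the jaws, within the pads' length; the fingertips stand 19 mm ahead of it and the grasp point (between the pads) is the TCP; z points along the fingers, y is the line along which they close (so a half turn about z gives the same grasp; the last joint's range is limited). The gripper opens to 88 mm and grips with 3 to 60 N. Pads are 19 mm wide; open, the fingers measure 130 mm over their backs; the gripper's body (78 mm by 193 mm) begins 47 mm behind the grasp point.
Start: joints at [92.653, 20.546, 0.682, 0, -70.136, -16.507], TCP at [0.162, 0.655, 0.246] pointing down, gripper open.
Joint ranges: [-176.03, 176.03], [-82.01, 121.73], [-58.28, 71.71], [-173.87, 95.51], [-174.79, -0.11], [-173.66, 173.66]. Speed limits (degrees/s): [136.94, 136.94, 172.46, 180, 180, 180].

### API

Orientations are given as [roll, pitch, yaw] about the fixed x, y, z axes, in that order (R = Rz(yaw) Ry(pitch) Rx(roll)).
In Python, from plant import get_state, capture, close_job gives the robot as it stands.
- The arm moves only by the tool apply_moves, never from a script. Its argument "targets" is a list of rows, each a list of 7 numbers: the opening, from 0 (shut) to 1 (fully open), then the shift along the tool's x, y, z normalised to -1 to 1, where 1 is 1000 mm, then the turn, a rotation vector about the tool's x, y, z normalised to -1 to 1, where 1 is 90 degrees. In form: [[claw, tx, ty, tz, ax, ay, az], ...]. A call has 1 to 20 rows; each row shifts and turns the commanded pose from where the row before left it, along the tool's axes as they then stand; what a row does not reach is not made up. A row lasts 1/12 s, in which the tool goes at most 41.7 mm and 7.16 degrees, less where a joint would pass 70% of its speed; a pose out of reach is approached as far as the arm can. A call with a number of a shift or a turn outside -1 to 1 is refused whole. A call with a gripper value outside its range is refused whole. The fingers move at their own pace and stop on an object; "newtons" is the grip in N (left out, the last holds). Time passes only in rows, so rows that do not move let the fingers close. It gives the time, the measured TCP pose, the force, the opening and the grip force at its end, in the units of the state.
- get_state(): the state, without advancing time (a new reading comes with each control period).
- capture(name): name is "scene" or "top" or "wrist"; returns a dict with "frame" (480x640x3 uint8, red, green, blue), "range_z" (480x640 float32, m along the optical axis (not along the pixel's ray), 0 where there is no reading), "camera_matrix" (3x3 intrinsics, pixels), "k1" (the pictures are not rectified: a ray, as slopes to the right and down, at radius r is drawn at 1 + k1 r^2 times it, then the intrinsics apply), "T" (4x4, takes a point from camera to world coordinates). Camera axes: x right, y down, z forward; pixel columns grow to the right and rows downward; lengths in m; the calibration is good to about 2 mm. A picture is of the moment at which its call begins.
- close_job(): hands the job in; it is judged then, once.
The state is a dict: "time_s": time; "joints": joint angles; "qd": joint speeds; "joint_torque": joint torques, N m; "tcp_pos": TCP position; "eef_rot": TCP orientation; "contact_force": force on the tool from outside, world axes, zero at the start; "moment": the same for the moment, N m; "gripper_width": finger opening in m; "gripper_force": force on a finger pad.
Only numpy, scipy, OpenCV 4.12 (cv2) and the standard library are available. Lean on these libraries where they do the work, as an engineer would, in place of code of your own. Each camera call takes 0.05 s, during which the arm holds its last target. There are 200 camera calls.

### The job

With a fingertip, flick the lobes of the star wheel on the depth-stop turret to click it clockwise (seen from above) until the one tall stud stands at the fixed pointer: let the wheel come to rest one click short of that, then bring the stud in with a last single click, and do not run past it. Only push the lobes gently with the fingers, never grip the wheel or lift anything, do not shove the turret about, leave everything else on the bench where it is, and finish with the hand clear.

Things in the scene. Friction and masses are not known exactly. Their poses are not given: they have to be found in the camera images.
- turret: Depth-stop turret: loose, heavy (3 to 4 kg) dark steel plate 210 (x) x 150 (y) x 16 mm on the bench, carrying a level aluminium star wheel on a short post and a pointer bracket. Origin: underside, on the wheel's upright axis (plate from x = -100 to +110 mm). z up, x from wheel axis to pointer, roughly away from the robot. Push the lobes with under 20 N.
- hub (a point): Centre of the star wheel on its upright axis, at mid-height of disc and lobes, 61 mm above the bench; does not turn. Disc 84 mm across, 14 mm thick; a 22 mm wide nut stands 8 mm above it on the axis. Each lobe has an upright steel stud at its root, 30 mm from the axis: seven are 12 mm thick and 6 mm tall, one is tall.
- lobe_tip (a point): Outer end of the lobe that carries the tall stud, 75 mm from the axis, mid-height (61 mm above the bench); turns with the wheel. There are eight equal straight radial lobes every 45 degrees, 10 mm wide, 14 mm thick (54 to 68 mm above the bench), round-ended. Gaps between lobes are about 40 mm wide at 66 mm radius, open from above, with 38 mm of air below the lobes down to the plate.
- tall_stud (a point): Middle of the top of the one tall stud: 14 mm thick with a 20 mm wide round head, 22 mm above the wheel's top face, 90 mm above the bench, 30 mm from the wheel's axis. It turns with the wheel; the line from the hub through it is the centre line of its lobe.
- pointer (a point): Tip of the fixed pointer's nose, 77 mm from the wheel's axis along the turret's +x, 82 mm above the bench (its top 86 mm), just outside and above the lobe tips. Its bracket stands 88 to 110 mm from the axis, 30 mm wide, 86 mm high.
- wheel (a joint): Turn of the wheel, rad, growing clockwise seen from above. A sprung roller holds it at each multiple of pi/4 (a click, 45 degrees). About 2 to 4 N at a lobe's end pushes it out; a little past half way it snaps into the next click and stays. Tall stud at the pointer: pi (3.142). Starts at rest at 0, pi/4 or pi/2 (4, 3 or 2 clicks short). End stops at -0.6 and 5.0 bar the other way round.
- bushing: Bystander: round steel bushing, 42 mm across, 45 mm tall, near the turret's +y side. Origin under its centre.
- veeblock: Bystander: steel vee block, 70 x 44 x 38 mm, near the turret's -y side. Origin under its centre.
- parallel: Bystander: steel bar, 120 x 16 x 30 mm high, lying on the bench on the turret's -y side, beyond the vee block. Origin under its centre.
- bin: Bystander: open yellow plastic bin, 150 x 110 x 60 mm. Origin under its centre.
- oil: Bystander: white bottle, 56 mm across, 150 mm tall. Origin under its centre.
- wrench: Bystander: flat wrench lying on the bench. Origin under its centre.
- plate: Bystander: aluminium block, 100 x 80 x 25 mm. Origin under its centre.

How it is judged:
By the outcome, as a careful person would: the job done as asked, in the order asked, and still so for the second after the job is handed in, with the robot touching nothing.
It also fails if it takes over 67 s, if anything falls off the work surface, if the arm or the gripper's body presses on something with over 40 N, if the wrist force passes 120 N, or if a joint passes its speed limit or range.

## Working session

There is one attempt and no reset: what is moved stays moved. The work goes in short steps, Python scripts to look and compute and a tool call to move; the robot and the scene stay as the last step left them, time stands still between calls to the robot, and variables do not carry over. Pictures are saved under pics/ and viewed, at most 10 in all, crops included, and the job is handed in when it is done.

Besides the shell and the picture viewer there is one more tool, called after "Request:" by a JSON object that holds its "api" and its "payload", one argument or row to a line. apply_moves: Moves the arm, as the interface text tells. Scaled input: -1 to 1 covers 1000 mm each way for a shift and 90 degrees each way for a turn. Its arguments: {"type":"object","properties":{"targets":{"type":"array","items":{"type":"array","items":{"type":"number"}}},"newtons":{"type":"number"}},"required":["targets"]}

```bash
mkdir -p pics; cat > h.py <<'E'
import numpy as np, cv2
from plant import get_state, capture, close_job
def world(c):
    K=c["camera_matrix"];k=c["k1"];T=c["T"];Z=c["range_z"]
    u,v=np.meshgrid(np.arange(640),np.arange(480))
    d=cv2.undistortPoints(np.stack([u,v],-1).reshape(-1,1,2).astype(float),K,np.array([k,0,0,0.])).reshape(480,640,2)
    P=np.concatenate([d*Z[...,None],Z[...,None]],-1)
    W=P@T[:3,:3].T+T[:3,3]; W[Z==0]=np.nan
    return W
def save(n,f): cv2.imwrite("pics/"+n+".png",f[...,::-1])
E
python3 - <<'E'
from h import *
print(get_state())
for n in("scene","top"):
    c=capture(n);save(n,c["frame"]);np.savez(n,**c)
    print(n,c["T"].round(3).tolist(),c["k1"],c["camera_matrix"].tolist())
E
```

```text
{'time_s': 0.0, 'joints': array([ 9.26517170e+01,  2.05919848e+01,  6.34907706e-01, -1.83979777e-02,
       -7.01367976e+01, -1.65058601e+01]), 'qd': array([ 0.10249285,  0.08110788, -0.07788953, -0.07172263, -0.07820008,
        0.01188485]), 'joint_torque': array([ 8.90422180e-04, -5.82717454e+01,  2.93053311e+01,  6.99704066e+00,
        7.08638050e-03, -1.61672356e-04]), 'tcp_pos': array([0.16156508, 0.65491607, 0.2446305 ]), 'eef_rot': array([ 1.79905080e+02, -1.00908183e-02, -1.38604001e+01]), 'contact_force': array([ 0.22159948, -0.32804704,  0.31152118]), 'moment': array([-0.05423633,  0.02442506, -0.0005041 ]), 'gripper_force': 0.0, 'gripper_width': 0.08782584796075749}
scene [[-0.873, 0.374, -0.313, 0.925], [0.488, 0.68, -0.547, 0.639], [0.008, -0.63, -0.776, 1.009], [0.0, 0.0, 0.0, 1.0]] 0.025583148468641095 [[501.0985166065794, 0.0, 328.34986420000973], [0.0, 501.0985166065794, 242.3147935910307], [0.0, 0.0, 1.0]]
top [[0.015, -0.997, 0.075, 0.439], [-1.0, -0.014, 0.007, -0.031], [-0.006, -0.075, -0.997, 1.471], [0.0, 0.0, 0.0, 1.0]] -0.17451618600557448 [[558.6898665697206, 0.0, 319.00895209550333], [0.0, 558.6898665697206, 236.37412429505193], [0.0, 0.0, 1.0]]
```

View pics/top.png

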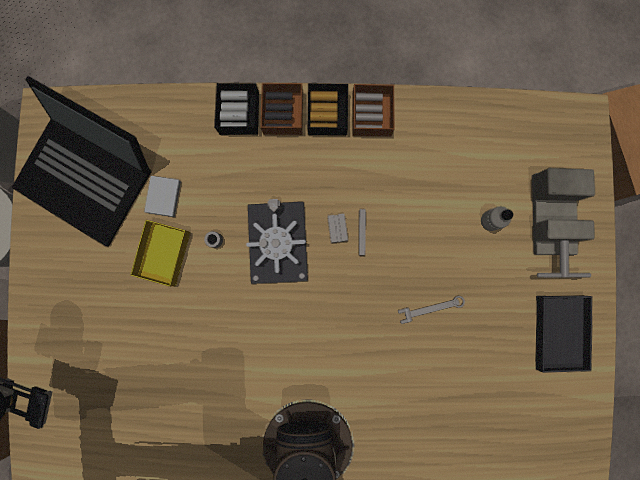

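View pics/scene.png

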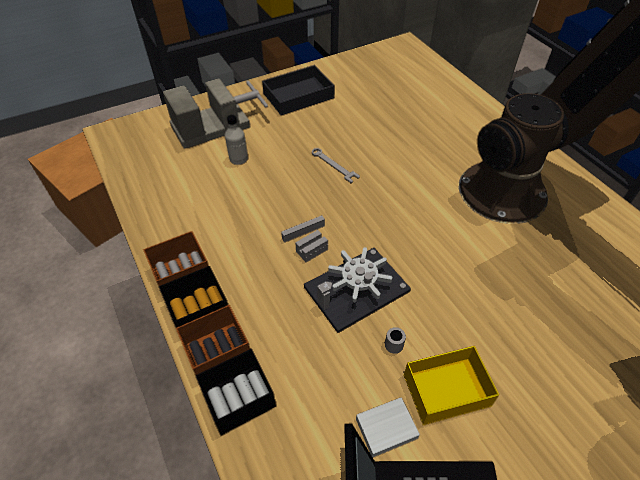

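The top view shows the turret with its hub near (276,243) and pointer near (274,203). The bushing is at (214,240) and the vee block at (338,228). Next I measure these from the depth data.

```bash
python3 - <<'E'
from h import *
for n,(a,b,c_,d) in(("top",(235,320,190,295)),("scene",(295,420,235,335))):
    c=dict(np.load(n+".npz"));c["k1"]=float(c["k1"]);W=world(c)
    R=W[c_:d,a:b].reshape(-1,3);R=R[~np.isnan(R[:,0])]
    pl=R[(R[:,2]>.010)&(R[:,2]<.024)]
    r=cv2.minAreaRect((pl[:,:2]*1000).astype(np.float32));print(n,"plate",r)
    l=R[(R[:,2]>.055)&(R[:,2]<.076)]
    print("lobes",len(l),l.mean(0), cv2.minEnclosingCircle((l[:,:2]*1000).astype(np.float32)), np.median(l[:,2]))
    h=R[(R[:,2]>.079)&(R[:,2]<.12)]
    lab=h[np.argsort(h[:,0])];print(lab.round(3).tolist())
    im=cv2.resize(c["frame"][c_:d,a:b],None,fx=6 if n=="top" else 5,fy=6 if n=="top" else 5,interpolation=2) if n=="scene" else cv2.resize(c["frame"][c_:d,a:b],None,fx=5.5,fy=5.5,interpolation=2)
    save(n+"c",im)
E
```

```text
top plate ((522.1640625, 75.86723327636719), (230.32354736328125, 175.27525329589844), 3.9973433017730713)
lobes 1227 [0.52713522 0.08640445 0.06778898] ((543.6690063476562, 84.66836547851562), 90.7815933227539) 0.06781963999182983
[[0.5, 0.106, 0.079], [0.508, 0.063, 0.081], [0.516, 0.122, 0.097], [0.516, 0.112, 0.093], [0.517, 0.118, 0.091], [0.517, 0.115, 0.092], [0.517, 0.121, 0.086], [0.518, 0.086, 0.079], [0.519, 0.12, 0.092], [0.519, 0.115, 0.092], [0.519, 0.125, 0.089], [0.519, 0.118, 0.09], [0.519, 0.123, 0.086], [0.519, 0.113, 0.087], [0.519, 0.111, 0.086], [0.52, 0.084, 0.079], [0.521, 0.125, 0.091], [0.521, 0.12, 0.09], [0.522, 0.115, 0.089], [0.522, 0.123, 0.087], [0.522, 0.118, 0.088], [0.522, 0.113, 0.089], [0.522, 0.111, 0.088], [0.522, 0.096, 0.081], [0.524, 0.125, 0.093], [0.524, 0.112, 0.095], [0.524, 0.12, 0.09], [0.524, 0.123, 0.087], [0.524, 0.111, 0.09], [0.524, 0.116, 0.087], [0.524, 0.108, 0.087], [0.524, 0.119, 0.083], [0.525, 0.094, 0.08], [0.526, 0.125, 0.094], [0.526, 0.115, 0.091], [0.526, 0.121, 0.09], [0.527, 0.123, 0.089], [0.527, 0.11, 0.091], [0.527
[... 7251 characters left out ...]
31, 0.103, 0.087], [0.631, 0.085, 0.088], [0.632, 0.095, 0.088], [0.632, 0.091, 0.087], [0.632, 0.109, 0.08], [0.632, 0.086, 0.086], [0.632, 0.105, 0.087], [0.632, 0.101, 0.089], [0.633, 0.106, 0.084], [0.633, 0.106, 0.08], [0.633, 0.097, 0.088], [0.633, 0.102, 0.087], [0.633, 0.093, 0.088], [0.634, 0.09, 0.088], [0.634, 0.1, 0.089], [0.634, 0.104, 0.087], [0.635, 0.092, 0.087], [0.635, 0.096, 0.089], [0.635, 0.106, 0.082], [0.635, 0.088, 0.089], [0.636, 0.097, 0.082], [0.636, 0.097, 0.087], [0.636, 0.107, 0.087], [0.636, 0.103, 0.09], [0.636, 0.094, 0.086], [0.636, 0.094, 0.082], [0.636, 0.103, 0.087], [0.636, 0.09, 0.089], [0.637, 0.09, 0.085], [0.637, 0.085, 0.088], [0.637, 0.085, 0.084]]
```

View pics/scenec.png

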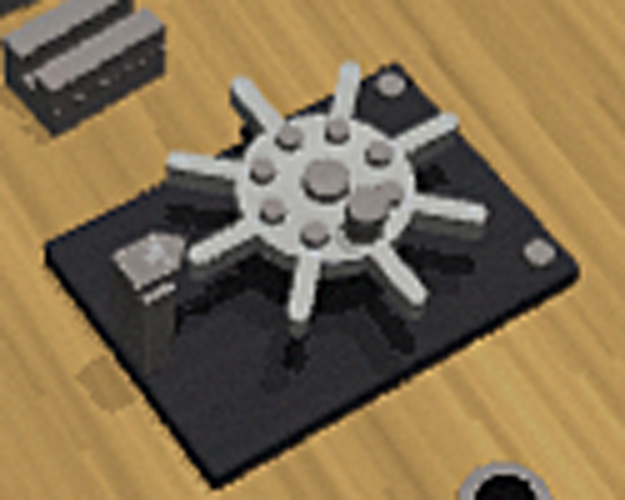

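View pics/topc.png

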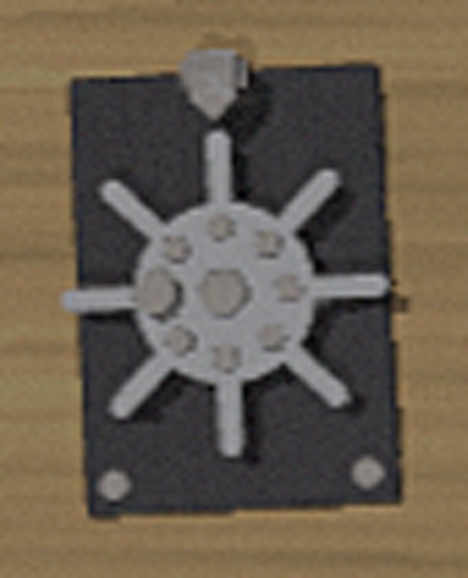

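The tall stud is on the turret's +y side, 90° counter-clockwise of the pointer, so the wheel is at pi/2 and two clicks remain. The hub is about (0.527, 0.0875) and the turret yaw is about 3.7°. I'll shut the fingers and turn the hand so its narrow side faces the near lobe.

Request:
{"api": "apply_moves", "payload": {
  "targets": [
    [0, 0, 0, 0, 0, 0, 0.0731],
    [0, 0, 0, 0, 0, 0, 0.0731],
    [0, 0, 0, 0, 0, 0, 0.0731],
    [0, 0, 0, 0, 0, 0, 0.0731],
    [0, 0, 0, 0, 0, 0, 0.0731],
    [0, 0, 0, 0, 0, 0, 0.0731],
    [0, 0, 0, 0, 0, 0, 0.0731],
    [0, 0, 0, 0, 0, 0, 0.0731],
    [0, 0, 0, 0, 0, 0, 0.0731],
    [0, 0, 0, 0, 0, 0, 0.0731],
    [0, 0, 0, 0, 0, 0, 0.0731],
    [0, 0, 0, 0, 0, 0, 0]
  ],
  "newtons": 5
}}

```text
time_s: 1.1
tcp_pos: [0.1616, 0.6551, 0.245]
eef_rot: [180.0, -0.1, -86.5]
contact_force: [-0.5, 0.7, 0.4]
gripper_width: 0.0133
gripper_force: 0.0
```

Request:
{"api": "apply_moves", "payload": {
  "targets": [
    [0, 0.0343, -0.0136, 0, 0, 0, 0],
    [0, 0.0343, -0.0136, 0, 0, 0, 0],
    [0, 0.0343, -0.0136, 0, 0, 0, 0],
    [0, 0.0343, -0.0136, 0, 0, 0, 0],
    [0, 0.0343, -0.0136, 0, 0, 0, 0],
    [0, 0.0343, -0.0136, 0, 0, 0, 0],
    [0, 0.0343, -0.0136, 0, 0, 0, 0],
    [0, 0.0343, -0.0136, 0, 0, 0, 0],
    [0, 0.0343, -0.0136, 0, 0, 0, 0],
    [0, 0.0343, -0.0136, 0, 0, 0, 0],
    [0, 0.0343, -0.0136, 0, 0, 0, 0],
    [0, 0.0343, -0.0136, 0, 0, 0, 0],
    [0, 0.0343, -0.0136, 0, 0, 0, 0],
    [0, 0.0343, -0.0136, 0, 0, 0, 0],
    [0, 0.0343, -0.0136, 0, 0, 0, 0],
    [0, 0.0343, -0.0136, 0, 0, 0, 0],
    [0, 0.0343, -0.0136, 0, 0, 0, 0],
    [0, 0.0343, -0.0136, 0, 0, 0, 0],
    [0, 0, 0, 0, 0, 0, 0],
    [0, 0, 0, 0, 0, 0, 0]
  ]
}}

```text
time_s: 2.77
tcp_pos: [0.4469, 0.0534, 0.2452]
eef_rot: [180.0, -0.0, -86.3]
contact_force: [-0.1, 0.9, -0.8]
gripper_width: 0.0004
gripper_force: 0.0
```

```bash
cat > m.py <<'E'
from h import *
import sys
n=sys.argv[1]
c=capture("wrist");W=world(c);save(n,c["frame"])
s=get_state();print(s["time_s"],s["tcp_pos"].round(4),s["eef_rot"].round(2),s["contact_force"].round(1),s["gripper_width"])
R=W.reshape(-1,3);R=R[~np.isnan(R[:,0])]
R=R[np.hypot(R[:,0]-.527,R[:,1]-.0875)<.11]
def q(lo,hi,r0,r1,cx,cy):
    d=np.hypot(R[:,0]-cx,R[:,1]-cy);return R[(R[:,2]>lo)&(R[:,2]<hi)&(d>=r0)&(d<r1)]
l=q(.062,.073,0,.085,.527,.0875)
if len(l)>50: print("lobes",len(l),cv2.minEnclosingCircle((l[:,:2]*1000).astype(np.float32)),np.median(l[:,2]))
t=q(.085,.1,0,.05,.527,.0875);print("tall",len(t),t.mean(0) if len(t) else 0)
p=q(.079,.092,.065,.12,.527,.0875)
if len(p): print("pointer",len(p),p[np.argmin(p[:,0])],p.mean(0))
E
python3 m.py w1
```

```text
2.8167 [0.4465 0.0545 0.2453] [179.97  -0.   -86.21] [-0.4 -0.3  0.2] 0.0005697129586844128
lobes 8813 ((527.155029296875, 87.28721618652344), 74.84535217285156) 0.06787769633248286
tall 72 [0.5252647  0.1087056  0.08818607]
pointer 1066 [0.60348988 0.0920014  0.08122974] [0.62153396 0.09277592 0.08516733]
```

View pics/w1.png

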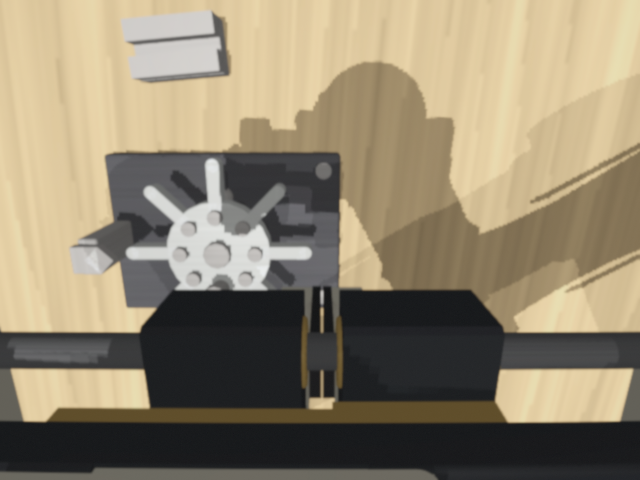

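The wrist view shows the near lobe pointing right at (310,253), the hub at (217,253) and the fingertips near (322,300–400). I'll check the fingers' actual extent using depth.

```bash
python3 - <<'E'
from h import *
c=capture("wrist");W=world(c);s=get_state();p=s["tcp_pos"]
R=W-p;a=np.radians(-86.25)
tx=R[...,0]*np.cos(a)+R[...,1]*np.sin(a);ty=R[...,0]*np.sin(a)-R[...,1]*np.cos(a);tz=-R[...,2]
for z0,z1 in((.012,.022),(0,.012),(-.015,0),(-.03,-.015),(-.045,-.03),(-.06,-.045),(-.09,-.06),(-.14,-.09)):
    m=(tz>z0)&(tz<z1)
    if m.sum()>5:print(z0,m.sum(),"tx",np.percentile(tx[m],[1,50,99]).round(3),"ty",np.percentile(ty[m],[1,50,99]).round(3))
for v,u in((300,322),(300,308),(300,250),(295,250),(350,250),(350,400),(350,60),(430,300),(350,303),(350,322),(385,322)):print(v,u,tx[v,u].round(3),ty[v,u].round(3),tz[v,u].round(3))
E
```

```text
0.012 293 tx [0.009 0.01  0.011] ty [-0.015  0.001  0.016]
0 502 tx [0.005 0.009 0.011] ty [-0.006  0.001  0.007]
-0.015 502 tx [0.006 0.009 0.011] ty [-0.005  0.     0.007]
-0.03 853 tx [-0.01  -0.003  0.011] ty [-0.003  0.001  0.005]
-0.045 112 tx [-0.007  0.     0.005] ty [-0.003 -0.003  0.005]
-0.06 6768 tx [0.    0.038 0.039] ty [-0.08  -0.003  0.082]
-0.09 84428 tx [0.022 0.026 0.039] ty [-0.062 -0.     0.062]
-0.14 2892 tx [0.024 0.025 0.027] ty [-0.047 -0.003  0.046]
300 322 -0.092 0.002 0.224
300 308 0.011 -0.004 0.002
300 250 0.038 -0.015 -0.057
295 250 0.038 -0.015 -0.055
350 250 0.034 -0.013 -0.07
350 400 0.034 0.016 -0.07
350 60 0.029 -0.054 -0.063
430 300 0.025 -0.003 -0.081
350 303 0.032 -0.003 -0.066
350 322 0.03 0.001 -0.064
385 322 -0.202 0.002 0.246
```

Request:
{"api": "apply_moves", "payload": {
  "targets": [
    [0, -0.0005, -0.0037, 0.028, 0, 0, 0],
    [0, 0, 0, 0.03, 0, 0, 0],
    [0, 0, 0, 0.03, 0, 0, 0],
    [0, 0, 0, 0.03, 0, 0, 0],
    [0, 0, 0, 0.03, 0, 0, 0],
    [0, 0, 0, 0.02, 0, 0, 0],
    [0, 0, 0, 0.01, 0, 0, 0],
    [0, 0, 0, 0, 0, 0, 0],
    [0, 0, 0, 0, 0, 0, 0]
  ]
}}

```text
time_s: 3.62
tcp_pos: [0.4499, 0.0572, 0.0675]
eef_rot: [179.9, -0.0, -86.0]
contact_force: [-0.4, 0.6, 0.0]
gripper_width: 0.0002
gripper_force: 0.0
```

Request:
{"api": "apply_moves", "payload": {
  "targets": [
    [0, -0.004, 0, 0, 0, 0, 0],
    [0, -0.004, 0, 0, 0, 0, 0],
    [0, -0.004, 0, 0, 0, 0, 0],
    [0, -0.003, 0, 0, 0, 0, 0],
    [0, -0.003, 0, 0, 0, 0, 0]
  ]
}}

```text
time_s: 4.03
tcp_pos: [0.4494, 0.0747, 0.0682]
eef_rot: [-179.9, 0.0, -86.2]
contact_force: [1.1, -0.8, 0.9]
gripper_width: 0.0004
gripper_force: 0.7
```

Request:
{"api": "apply_moves", "payload": {
  "targets": [
    [0, -0.003, 0, 0, 0, 0, 0],
    [0, -0.003, 0, 0, 0, 0, 0],
    [0, -0.003, 0, 0, 0, 0, 0],
    [0, -0.003, 0, 0, 0, 0, 0]
  ]
}}

```text
time_s: 4.37
tcp_pos: [0.4482, 0.0864, 0.0675]
eef_rot: [180.0, 0.0, -86.2]
contact_force: [0.0, -0.4, -0.5]
gripper_width: 0.0002
gripper_force: 0.3
```

Request:
{"api": "apply_moves", "payload": {
  "targets": [
    [0, -0.003, 0, 0, 0, 0, 0],
    [0, -0.003, 0, 0, 0, 0, 0],
    [0, -0.003, 0, 0, 0, 0, 0],
    [0, -0.003, 0, 0, 0, 0, 0],
    [0, -0.003, 0, 0, 0, 0, 0],
    [0, 0, 0, 0, 0, 0, 0],
    [0, 0, 0, 0, 0, 0, 0],
    [0, 0, 0, 0, 0, 0, 0],
    [0, 0, 0, 0, 0, 0, 0],
    [0, 0, 0, 0, 0, 0, 0]
  ]
}}

```text
time_s: 5.2
tcp_pos: [0.4473, 0.1009, 0.0676]
eef_rot: [180.0, -0.0, -86.2]
contact_force: [-0.6, 0.1, -1.4]
gripper_width: 0.0005
gripper_force: 0.0
```

```bash
cat > t.py <<'E'
from h import *
import sys
c=capture("top");W=world(c);R=W[190:295,235:320].reshape(-1,3);R=R[~np.isnan(R[:,0])]
d=R[:,:2]-[.5272,.0873];r=np.hypot(*d.T)
t=R[(R[:,2]>.084)&(R[:,2]<.1)&(r>.018)&(r<.045)]
print(get_state()["time_s"],"tall",len(t),t.mean(0) if len(t) else 0, "turret angle",np.degrees(np.arctan2(t[:,1].mean()-.0873,t[:,0].mean()-.5272))-3.75 if len(t) else 0)
p=R[(R[:,2]>.079)&(R[:,2]<.092)&(r>.065)&(d[:,0]>.05)]
if len(p):print("bracket",p.mean(0))
save(sys.argv[1],cv2.resize(c["frame"][180:310,220:340],None,fx=4,fy=4))
E
python3 t.py t1
```

```text
5.25 tall 20 [0.55121609 0.11064957 0.08942761] turret angle 40.44380972425654
bracket [0.62205963 0.09414643 0.08504768]
```

View pics/t1.png

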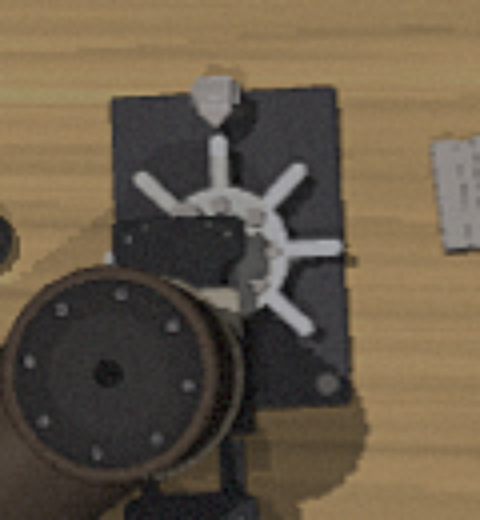

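The view shows a lobe at the pointer (217,140), and the tall stud has moved to about 45°. The wheel rests one click short. I'll draw the finger out radially, go back and check.

Request:
{"api": "apply_moves", "payload": {
  "targets": [
    [0, 0, 0.009, 0, 0, 0, 0],
    [0, 0, 0.009, 0, 0, 0, 0],
    [0, 0, 0.009, 0, 0, 0, 0],
    [0, 0, 0, 0, 0, 0, 0],
    [0, 0.012, 0, 0, 0, 0, 0],
    [0, 0.012, 0, 0, 0, 0, 0],
    [0, 0.012, 0, 0, 0, 0, 0],
    [0, 0.011, 0, 0, 0, 0, 0],
    [0, 0, 0, 0, 0, 0, 0],
    [0, 0, 0, 0, 0, 0, 0],
    [0, 0, 0, 0, 0, 0, 0]
  ]
}}

```text
time_s: 6.17
tcp_pos: [0.4236, 0.0525, 0.0677]
eef_rot: [-180.0, 0.0, -86.2]
contact_force: [-0.6, 0.3, 0.9]
gripper_width: 0.0004
gripper_force: 0.0
```

```bash
python3 t.py t2; python3 m.py w2
```

```text
6.2167 tall 52 [0.54591011 0.11034356 0.08912927] turret angle 47.175288425345535
bracket [0.62201942 0.09446346 0.08564293]
6.2667 [0.4236 0.0527 0.0676] [-1.7998e+02  1.0000e-02 -8.6200e+01] [ 0.5 -0.5  0. ] 7.825202593970905e-05
lobes 12582 ((517.5972900390625, 59.934730529785156), 49.4448356628418) 0.06775367808742533
tall 0 0
pointer 75 [0.42579983 0.0444019  0.08132881] [0.42698753 0.04368458 0.0835114 ]
```

View pics/t2.png

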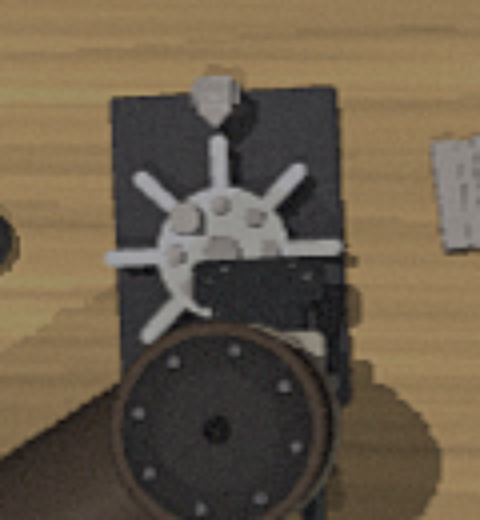

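The tall stud at (187,218) is at 45° and at rest, and the turret hasn't moved. Now the last single click, done the same way.

Request:
{"api": "apply_moves", "payload": {
  "targets": [
    [0, 0, -0.009, 0, 0, 0, 0],
    [0, 0, -0.009, 0, 0, 0, 0],
    [0, 0, -0.008, 0, 0, 0, 0],
    [0, 0, 0, 0, 0, 0, 0],
    [0, -0.004, 0, 0, 0, 0, 0],
    [0, -0.004, 0, 0, 0, 0, 0],
    [0, -0.004, 0, 0, 0, 0, 0],
    [0, -0.003, 0, 0, 0, 0, 0],
    [0, -0.003, 0, 0, 0, 0, 0],
    [0, -0.003, 0, 0, 0, 0, 0],
    [0, -0.003, 0, 0, 0, 0, 0]
  ]
}}

```text
time_s: 7.18
tcp_pos: [0.4476, 0.0783, 0.0676]
eef_rot: [180.0, -0.0, -86.2]
contact_force: [0.2, -0.9, 0.1]
gripper_width: 0.0001
gripper_force: 0.6
```

Request:
{"api": "apply_moves", "payload": {
  "targets": [
    [0, -0.003, 0, 0, 0, 0, 0],
    [0, -0.003, 0, 0, 0, 0, 0],
    [0, -0.003, 0, 0, 0, 0, 0],
    [0, -0.003, 0, 0, 0, 0, 0],
    [0, -0.003, 0, 0, 0, 0, 0],
    [0, -0.003, 0, 0, 0, 0, 0],
    [0, -0.003, 0, 0, 0, 0, 0],
    [0, -0.003, 0, 0, 0, 0, 0],
    [0, 0, 0, 0, 0, 0, 0],
    [0, 0, 0, 0, 0, 0, 0],
    [0, 0, 0, 0, 0, 0, 0],
    [0, 0, 0, 0, 0, 0, 0],
    [0, 0, 0, 0, 0, 0, 0]
  ]
}}

```text
time_s: 8.27
tcp_pos: [0.4462, 0.1018, 0.0676]
eef_rot: [180.0, -0.0, -86.2]
contact_force: [0.3, -0.2, -0.2]
gripper_width: 0.0004
gripper_force: 0.0
```

```bash
python3 t.py t3
```

```text
8.3167 tall 46 [0.55625471 0.09007903 0.08906542] turret angle 1.713607309327572
bracket [0.62227097 0.09425952 0.08514637]
```

The stud is at the pointer. I'll retreat outward, then up.

Request:
{"api": "apply_moves", "payload": {
  "targets": [
    [0, 0, 0.009, 0, 0, 0, 0],
    [0, 0, 0.009, 0, 0, 0, 0],
    [0, 0, 0.008, 0, 0, 0, 0],
    [0, 0, 0, 0, 0, 0, 0],
    [0, 0, 0, -0.03, 0, 0, 0],
    [0, 0, 0, -0.03, 0, 0, 0],
    [0, 0, 0, -0.03, 0, 0, 0],
    [0, 0, 0, -0.03, 0, 0, 0],
    [0, 0, 0, -0.03, 0, 0, 0],
    [0, -0.03, 0, 0, 0, 0, 0],
    [0, -0.03, 0, 0, 0, 0, 0],
    [0, -0.03, 0, 0, 0, 0, 0],
    [0, -0.03, 0, 0, 0, 0, 0],
    [0, -0.03, 0, 0, 0, 0, 0],
    [0, 0, 0, 0, 0, 0, 0],
    [0, 0, 0, 0, 0, 0, 0],
    [0, 0, 0, 0, 0, 0, 0]
  ]
}}

```text
time_s: 9.73
tcp_pos: [0.4099, 0.2497, 0.2174]
eef_rot: [180.0, -0.0, -86.2]
contact_force: [0.4, -0.3, -0.3]
gripper_width: 0.0006
gripper_force: 0.0
```

```bash
python3 t.py t4
```

```text
9.7833 tall 49 [0.55571025 0.08981217 0.0893761 ] turret angle 1.2855896678625323
bracket [0.6219907  0.0946415  0.08522015]
```

View pics/t4.png

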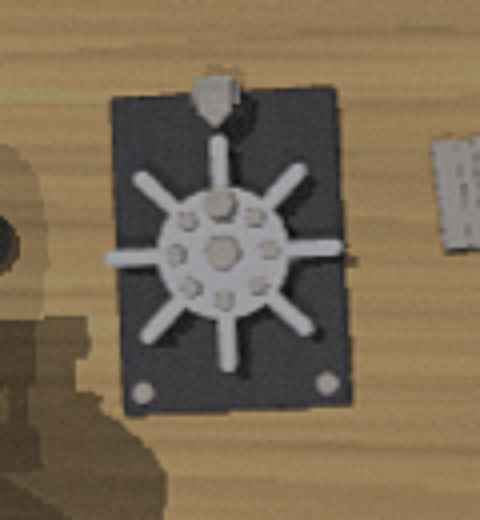

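The tall stud at (221,205) lines up with the pointer at (217,120), and the hand is clear.

```bash
python3 -c "from plant import close_job; print(close_job())"
```

```text
the job is handed in; nothing more can be done
None
```

The wheel was clicked clockwise twice with a rest one click short, the tall stud now stands at the pointer, the turret did not measurably move, the hand is clear, and the job is handed in (no verdict was returned).

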